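# Walk a swage block round to the bench fence and dog it in

### The job

The heavy steel swage block stands askew on the bench, end-on to the aluminium fence. Push at its corners with the fingertips to walk it round until it is square to the fence, without letting it knock the fence or its end stop while still clearly askew, then push it home, with a long side flat on the fence and an end up against the stop. Then swing the steel dog round by pushing its upright pin until the dog lies along the free end of the block; do not pinch or lift anything, and leave the other tools where they are.

Things in the scene. Friction and masses are not known exactly. Their poses are not given: they have to be found in the camera images.
- swage_block: Swage block: dark steel, 90 mm (its x) by 120 mm (its y) by 26 mm high, five half-round grooves run along its x across the top. It stands on four small pads 1.5 mm high, 24 mm (x) and 33 mm (y) from its centre. About 1.8 kg (varies), about 8 to 15 N to slide. Too wide to grip. Origin at the centre of its underside; z up. Either long side may go to the fence.
- bench_fence: Fixed L of aluminium bars 10 mm thick, 26 mm high. Origin: inner corner of the L, on the bench top. The fence's face is the plane x = 0, from y = +12 to -112 mm, facing -x (roughly to the robot). The end stop's face is the plane y = 0, from x = 0 to -50 mm, facing -y. Feet 5 mm thick lie outside the L, to x = +40 mm (y = +12 to -150 mm) and to y = +34 mm.
- home (a point): Point on the bench where the centre of the block's underside lies when the block is home: 45 mm from the fence's face and 60 mm from the stop's. Axes as the fence's; home, the block's long sides lie along y.
- dog (a joint): Angle of the swing dog, rad: a flat steel bar 14 mm wide, reaching 63 mm from its pivot, 7 to 17 mm above the bench. Upright pivot at x = 16, y = -128.5 mm in the fence's frame. At 0 it points along the fence's -y (open); it grows clockwise from above to 1.6, its limit; at 1.571 it points along -x and lies 1.5 mm off a home block's end. Turns with 1 to 2 N at the pin, stays where left.
- dog_pin (a point): Middle of the upright pin near the dog's tip, 54 mm from the pivot: 10 mm diameter (with a 12 mm ball end), standing from 17 to 47 mm above the bench; this point is 30 mm above the bench.
- flux_jar: Bystander, loose: white jar with a blue lid, 53 mm wide, 58 mm tall, standing behind the fence. Origin at the centre of its underside.
- vial_a: Bystander, loose: small glass vial with a black cap, 15 mm across, 40 mm tall, standing behind the fence. Origin at the centre of its underside.
- bench_block: Bystander, loose: bright square steel block 64 x 64 x 22 mm, lying to the left of the end stop. Origin at the centre of its underside.
- pen_steel: Bystander, loose: silver and black pen, 120 mm long, 10 mm thick, lying to the left of the swage block. Origin at the centre of its underside.
- pliers_flat: Bystander, loose: red-handled pliers, 132 x 38 x 10 mm, lying to the right of the swage block. Origin at the centre of its underside.
- needle_file: Bystander, loose: needle file with a wooden handle, 155 mm long, lying to the right of the swage block. Origin at the centre of its underside.

How it is judged:
By the outcome, as a careful person would: the job done as asked, in the order asked, and still so for the second after the job is handed in, with the robot touching nothing.
It also fails if it takes over 67 s, if anything falls off the work surface, if the arm or the gripper's body presses on something with over 40 N, if the wrist force passes 120 N, or if a joint passes its speed limit or range.

### The arm

A 7-joint arm with a two-finger parallel gripper is mounted at the origin on a cart in front of the work surface, level with it; the furniture and walls round the work are solid. World frame = base frame: x ahead of the robot, y to its left, z up, the work surface at z = 0. Lengths are in m, angles in rad, forces in N, time in s.
With the tool pointing down it reaches from about 0.425 to 0.825 m from the base axis. Payload 3.6 kg.
Tool frame: the origin (TCP) lies where the fingers leave the gripper's body, on its centre line; the fingertips stand 73 mm ahead of it and the grasp point (between the pads) lies 54 mm ahead of it; z points along the fingers, y is the line along which they close (so a half turn about z gives the same grasp; the last joint's range is limited). The gripper opens to 85 mm and grips with 20 to 120 N. Pads are 22 mm wide; open, the fingers measure 114 mm over their backs; the gripper's body (76 mm by 85 mm) begins 54 mm behind the grasp point. The pads swing forward as they close: fully open they stand 13 mm farther back than shut.
Start: joints at [1.145, 0.615, -0.013, 1.423, 0.008, 1.103, -0.04], TCP at [0.253, -0.599, 0.304] pointing down, gripper open.
Joint ranges: [-3.12, 3.12], [-0.3, 2.06], [-1.34, 1.32], [0.26, 2.42], [-1.36, 4.5], [0.01, 1.98], [-2.84, 2.84]. Speed limits (rad/s): [2.79, 2.79, 3.14, 3.14, 3.14, 3.14, 3.14].

### API

Orientations are given as a unit quaternion [x, y, z, w].
In Python, from station import arm, snapshot, camera_info, ticket gives the robot as it stands. Calls block until the motion is done:
- arm.movep(position, orientation): joint-space move of the TCP to a pose.
- arm.line_to(position, velocity=0.15, ori=None): straight line of the TCP; ori=None keeps the orientation; velocity is the mean speed in m/s.
- arm.move_j(angles): joint-space move.
- arm.move_gripper(opening, effort=None): opening from 0.0 (shut) to 1.0 (fully open); effort is the grip in N (None keeps the last); returns when the fingers have stopped.
- arm.pause(seconds).
- arm.ik(position, orientation): joint angles nearest the present ones, or None.
- snapshot(name): name is "scene" or "top" or "wrist"; returns the picture (400x640x3 uint8, blue, green, red); there is no depth.
- camera_info(name): a dict with "fx", "fy", "cx", "cy" (pixels), "R" (3x3) and "t" (3): a world point X has camera coordinates R X + t; the wrist camera has in their place "T_tool_cam" (4x4, takes a point from camera to tool coordinates, whose origin is the TCP and whose axes are the flange's). Camera axes: x right, y down, z forward; pixel columns grow to the right and rows downward; lengths in m; the calibration is good to about 2 mm. A picture is of the moment at which its call begins: read the wrist's pose just before it. camera_info takes no time and is no camera call.
A pose or a line that the arm cannot do raises arm.MotionError and nothing moves.
- ticket.finish_job(): hands the job in; it is judged then, once.
Readings, each from a call of its own:
- arm.read_time(): time.
- arm.read_joint_positions(): joint angles.
- arm.read_dq(): joint speeds.
- arm.read_effort(): joint torques, N m.
- arm.read_tool_pos(): TCP position.
- arm.read_eef_rot(): TCP orientation.
- arm.read_ft_force(): force on the tool from outside, world axes, zero at the start.
- arm.read_wrist_torque(): the same for the moment, N m.
- arm.read_opening(): opening from 0.0 (shut) to 1.0 (fully open).
- arm.read_finger_force(): force on a finger pad.
Only numpy, scipy, OpenCV 4.12 (cv2) and the standard library are available. Lean on these libraries where they do the work, as an engineer would, in place of code of your own. Each camera call takes 0.05 s, during which the arm holds its last target. There are 200 camera calls.

## Working session

There is one attempt and no reset: what is moved stays moved. The work goes in short steps, each a Python script; the robot and the scene stay as the last script left them, time stands still between calls to the robot, and variables do not carry over. Pictures are saved under pics/ and viewed, at most 10 in all, crops included, and the job is handed in when it is done.

```bash
mkdir -p pics; ls; python3 - <<'E'
from station import arm,snapshot,camera_info
import cv2,numpy as np
for n in("top","scene"):
    cv2.imwrite(f"pics/{n}0.png",snapshot(n)); c=camera_info(n); print(n,{k:np.round(v,4).tolist() for k,v in c.items()})
print(np.round(camera_info("wrist")["T_tool_cam"],4), arm.read_time(), arm.read_eef_rot())
E
```

```text
pics
top {'fx': 373.8127, 'fy': 373.8127, 'cx': 312.4179, 'cy': 202.3354, 'R': [[-0.0841, -0.9964, 0.0056], [-0.9741, 0.081, -0.211], [0.2098, -0.0232, -0.9775]], 't': [0.1584, 0.5848, 0.8468]}
scene {'fx': 462.1366, 'fy': 462.1366, 'cx': 318.822, 'cy': 198.0764, 'R': [[0.7527, -0.6584, 0.0047], [-0.328, -0.3811, -0.8644], [0.5709, 0.6491, -0.5027]], 't': [-0.367, 0.2813, 0.5806]}
[[-4.000e-04 -9.473e-01 -3.203e-01  8.250e-02]
 [ 1.000e+00  0.000e+00 -1.400e-03 -1.000e-04]
 [ 1.400e-03 -3.203e-01  9.473e-01 -7.010e-02]
 [ 0.000e+00  0.000e+00  0.000e+00  1.000e+00]] 0.1 [ 9.80079313e-01  1.98603210e-01 -2.26468901e-04 -1.12019901e-03]
```

View pics/top0.png

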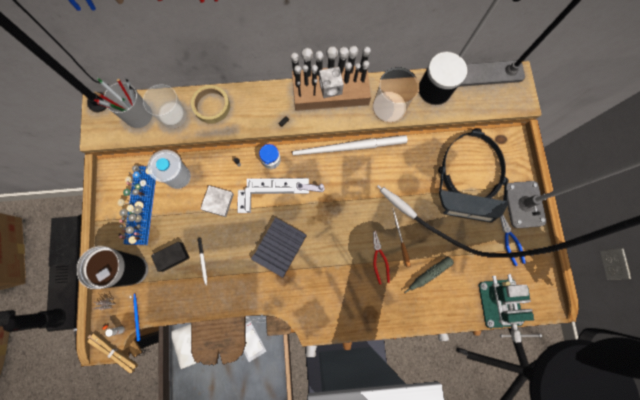

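View pics/scene0.png

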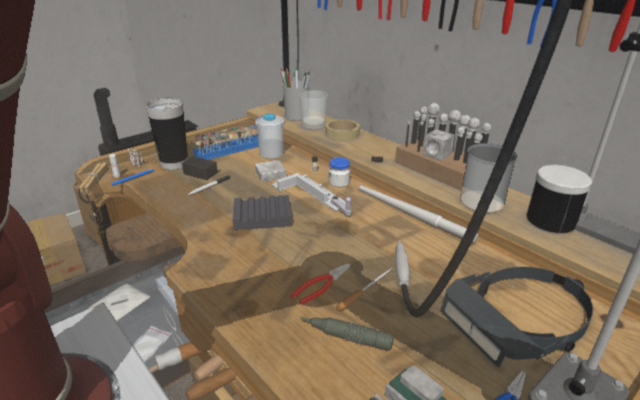

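The top view shows the block with corners near (278,217), (307,233), (283,272) and (250,256). The fence L runs from (243,190) to (310,185), and its stop arm goes down to (243,210). The dog is near (318,187), the bench block at (216,200), the pen at (203,262) and the pliers at (380,258). I'll take a closer wrist view next.

```bash
cat > h.py <<'E'
from station import arm,snapshot,camera_info,ticket
import cv2,numpy as np
from scipy.spatial.transform import Rotation as Ro
def wristcam():
    p=np.array(arm.read_tool_pos()); q=arm.read_eef_rot(); T=camera_info("wrist")["T_tool_cam"]
    A=np.eye(4);A[:3,:3]=Ro.from_quat(q).as_matrix();A[:3,3]=p
    return A@np.array(T)   # cam->world
def cam(n):
    c=camera_info(n)
    if n=="wrist": return c,wristcam()
    R=np.array(c["R"]);M=np.eye(4);M[:3,:3]=R.T;M[:3,3]=-R.T@np.array(c["t"]);return c,M
def cast(px,z,c,M):
    px=np.atleast_2d(px).astype(float)
    d=np.c_[(px[:,0]-c["cx"])/c["fx"],(px[:,1]-c["cy"])/c["fy"],np.ones(len(px))]@M[:3,:3].T
    o=M[:3,3];return (o+d*((z-o[2])/d[:,2])[:,None])[:,:2]
def down(yaw): # tool x axis at world angle yaw, z down
    x=np.array([np.cos(yaw),np.sin(yaw),0]);z=np.array([0,0,-1.]);y=np.cross(z,x)
    return Ro.from_matrix(np.c_[x,y,z]).as_quat()
E
python3 - <<'E'
from h import *
c,M=cam("top");np.set_printoptions(precision=4,suppress=True)
print("block",cast([(278,217),(307,233),(283,272),(250,256)],.0275,c,M))
print("fence",cast([(247,193),(310,190),(247,212),(240,212)],.026,c,M), "dogpin",cast([(320,187)],.047,c,M),"jar,vial,bb,pen,pliers,file",cast([(268,155),(237,160),(216,200),(203,262),(380,258),(402,238)],.02,c,M))
w=camera_info("wrist");print(w["fx"],w["cx"],w["cy"])
x=Ro.from_quat(arm.read_eef_rot()).as_matrix();print(x)
for yaw in np.arange(-3.14,3.2,.785): print(round(yaw,2),[ (j is not None and np.round(j,2)) for j in [arm.ik([.55,0.1,.35],down(yaw))]])
E
```

```text
block [[0.5731 0.1972]
 [0.5269 0.1282]
 [0.4369 0.1939]
 [0.4821 0.2717]]
fence [[0.6416 0.2718]
 [0.6362 0.1116]
 [0.5925 0.2741]
 [0.594  0.2916]] dogpin [[0.6366 0.0866]] jar,vial,bb,pen,pliers,file [[ 0.7408  0.2132]
 [ 0.7337  0.2945]
 [ 0.6314  0.3521]
 [ 0.4778  0.3886]
 [ 0.451  -0.0464]
 [ 0.4956 -0.1073]]
322.0060138089893 320.87781375152525 211.85495242523092
[[ 0.9211  0.3893 -0.0009]
 [ 0.3893 -0.9211  0.0021]
 [ 0.     -0.0023 -1.    ]]
-3.14 [array([ 0.31,  0.55, -0.85,  1.61,  0.44,  1.19,  0.93])]
-2.36 [array([ 0.44,  0.66, -1.15,  1.6 ,  0.62,  1.29,  1.55])]
-1.57 [array([ 0.44,  0.66, -1.15,  1.6 ,  0.62,  1.29,  2.33])]
-0.78 [array([-0.18,  0.43, -0.05,  1.62,  0.02,  1.09, -2.6 ])]
0.0 [array([-0.03,  0.44, -0.29,  1.62,  0.14,  1.1 , -1.92])]
0.79 [array([ 0.05,  0.45, -0.41,  1.62,  0.2 ,  1.11, -1.2 ])]
1.57 [array([ 0.11,  0.47, -0.51,  1.61,  0.25,  1.12, -0.46])]
2.36 [array([ 0.21,  0.5 , -0.68,  1.61,  0.34,  1.15,  0.24])]
3.14 [array([ 0.31,  0.55, -0.85,  1.61,  0.44,  1.19,  0.93])]
```

```bash
python3 - <<'E'
from h import *
arm.movep([.51,.20,.30],down(np.pi)); t=arm.read_time()
c,M=cam("wrist"); np.savez("w1.npz",M=M)
im=snapshot("wrist"); cv2.imwrite("pics/w1.png",im); print(t,arm.read_time(),arm.read_ft_force())
for p,y in [([.42,.18,.08],np.pi),([.42,.18,.08],np.pi*.75),([.43,.25,.08],np.pi*.75),([.55,.21,.08],np.pi),([.595,.1,.08],np.pi/2),([.64,.09,.08],np.pi/2)]:
    j=arm.ik(p,down(y)); print(p,j is not None and np.round(j,2))
E
```

```text
3.05 3.1 [-0.10736415  0.18690917 -0.04816281]
[0.42, 0.18, 0.08] [ 0.01  0.83 -0.72  2.15  1.07  0.58  0.06]
[0.42, 0.18, 0.08] [-0.1   0.77 -0.53  2.16  0.92  0.46 -0.58]
[0.43, 0.25, 0.08] [-0.2   0.81 -0.57  2.04  0.85  0.54 -0.61]
[0.55, 0.21, 0.08] [ 0.07  0.97 -0.82  1.78  0.94  0.84  0.35]
[0.595, 0.1, 0.08] [ 0.08  0.88 -0.48  1.74  0.61  0.67 -0.74]
[0.64, 0.09, 0.08] [ 0.11  0.92 -0.5   1.61  0.59  0.76 -0.66]
```

View pics/w1.png

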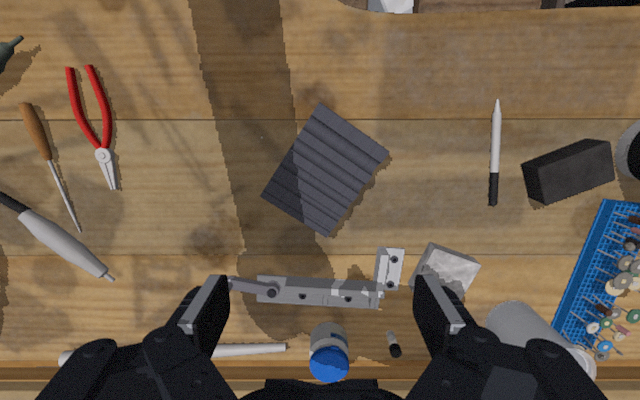

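The wrist view shows the block's corners near (322,104), (389,152), (331,236) and (262,193). The fence bar spans (257,276) to (380,285), the stop is at (378–402, 248–290), and the dog points left at about (235,287). I'll refine these with a mask and an enlarged crop.

```bash
cat >> h.py <<'E'
def block(im,c,M,z=.0275):
    """pose (centre, long-axis angle in deg within [45,225)) from the dark top face"""
    m=((im.max(2)<95)&(im.max(2).astype(int)-im.min(2)<28)&(im[...,0].astype(int)>=im[...,2]-4)).astype(np.uint8)
    m=cv2.morphologyEx(cv2.morphologyEx(m,cv2.MORPH_CLOSE,np.ones((5,5))),cv2.MORPH_OPEN,np.ones((7,7)))
    out=[]
    for k in cv2.findContours(m,0,cv2.CHAIN_APPROX_NONE)[0]:
        w=cast(k[:,0],z,c,M).astype(np.float32)
        (ctr,(a,b),an)=cv2.minAreaRect(w)
        if .075<min(a,b)<.105 and .105<max(a,b)<.14:
            bx=cv2.boxPoints((ctr,(a,b),an)); e=bx[1]-bx[0],bx[2]-bx[1]; l=max(e,key=np.linalg.norm)
            out.append((np.array(ctr),(np.degrees(np.arctan2(l[1],l[0]))-45)%180+45,(a,b),bx,k))
    return out
E
python3 - <<'E'
from h import *
c,_=cam("wrist");M=np.load("w1.npz")["M"];im=cv2.imread("pics/w1.png");np.set_printoptions(precision=4,suppress=True)
for b in block(im,c,M):
    print(b[:4]); cv2.drawContours(im,[b[4]],-1,(0,255,0),1)
print(cast([(322,104),(389,152),(331,236),(262,193)],.0275,c,M))
cv2.imwrite("pics/w1c.png",cv2.resize(im[90:320,215:415],None,fx=2.6,fy=2.6,interpolation=cv2.INTER_CUBIC))
E
```

```text
(array([0.5006, 0.2015]), np.float32(145.98923), (0.089054174721241, 0.1185796782374382), array([[0.4266, 0.1977],
       [0.5249, 0.1314],
       [0.5747, 0.2052],
       [0.4764, 0.2716]], dtype=float32))
[[0.4288 0.2006]
 [0.4771 0.2713]
 [0.5729 0.2108]
 [0.5215 0.1345]]
```

View pics/w1c.png

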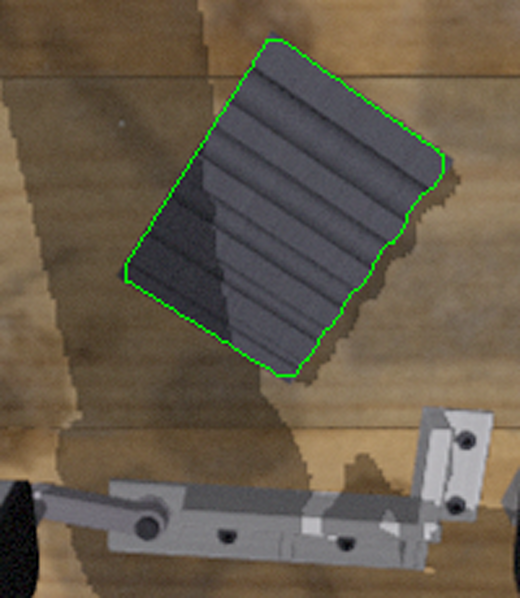

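The crop shows the block's outline fitted cleanly. The foot of the fence face runs along z=0 from (108,480) to (412,493), and the foot of the stop face runs from (412,493) to (423,408). The dog's pivot is at (147,528), and the dog is open, pointing left.

```bash
python3 - <<'E'
from h import *
c,_=cam("wrist");M=np.load("w1.npz")["M"];np.set_printoptions(precision=4,suppress=True)
f=lambda l:np.array(l)/2.6+[215,90]
a=cast(f([(108,480),(185,484),(412,493),(423,408)]),0,c,M);print(a)
d=a[2]-a[0];print("len",np.linalg.norm(d),"ang y",np.degrees(np.arctan2(d[1],d[0])));s=a[3]-a[2];print("stop",np.linalg.norm(s),np.degrees(np.arctan2(s[1],s[0])))
print("pivot",cast(f([(147,528)]),.017,c,M),"tops",cast(f([(190,517),(408,523)]),.026,c,M))
E
```

```text
[[0.6385 0.1155]
 [0.6409 0.1539]
 [0.6463 0.2676]
 [0.5996 0.2706]]
len 0.15226529321459834 ang y 87.0654065952977
stop 0.04682562042505743 176.32273938496445
pivot [[0.6553 0.1366]] tops [[0.6436 0.1588]
 [0.6471 0.2617]]
```

```bash
cat >> h.py <<'E'
O=np.array([.6463,.2667]);TH=np.radians(-3.2)
fx_=np.array([np.cos(TH),np.sin(TH)]);fy_=np.array([-fx_[1],fx_[0]]);HOME=O-.045*fx_-.06*fy_
def u(a): return np.array([np.cos(a),np.sin(a)])
def go(p,z,yaw,v=.12): arm.line_to([p[0],p[1],z],v,down(yaw))
def force(): return np.array(arm.read_ft_force())
def approach(p,d,z,yaw,maxd,thr=4,step=.003,v=.04):
    """step along unit d until the push force exceeds thr; returns tool xy"""
    s=0
    while s<maxd:
        s+=step; go(p+s*d,z,yaw,v)
        if -force()[:2]@d>thr: break
    return p+s*d
def rotate(p,yaw,P,ang,z,n,v=.05):
    for k in range(1,n+1):
        a=ang*k/n; R=np.array([[np.cos(a),-np.sin(a)],[np.sin(a),np.cos(a)]])
        q=P+R@(p-P); go(q,z,yaw+a,v)
    return q,yaw+ang
E
python3 - <<'E'
from h import *
C=np.array([.5006,.2015]);L=np.radians(146);n=u(L-np.pi/2);far=-u(L)
yaw=L+np.pi/2; z=.078
s=C-n*(.045+.011+.02)
arm.movep([s[0],s[1],.14],down(yaw)); print(arm.read_time(),np.round(arm.read_joint_positions(),2),arm.read_opening())
go(s,z,yaw,.15); f0=force()
p=approach(s,n,z,yaw,.034); print("contact",p,(C-p)@n,force(),arm.read_time())
P=C+.045*far
p,yaw=rotate(p,yaw,P,np.radians(-30),z,5); print(force(),arm.read_time(),arm.read_tool_pos(),p)
n=u(yaw+np.pi); go(p-n*.02,z,yaw,.12); q=p-n*.02; go(q,.25,yaw,.25)
c,M=cam("wrist");im=snapshot("wrist");cv2.imwrite("pics/w2.png",im)
for b in block(im,c,M):print(b[:3])
print(arm.read_time())
E
```

```text
3.85 [ 0.33  0.89 -1.12  2.06  1.06  0.94  1.15] 1.0014146250864593
contact [0.47152197 0.15839005] 0.052000000000000005 [-5.13311901 -7.3548872   6.09599669] 6.4167
[-7.63039466 -1.27365     1.32218771] 7.875 [0.46767204 0.19352848 0.07729782] [0.4714427  0.19398675]
(array([0.51335591, 0.21401337]), np.float32(115.91356), (0.09588585793972015, 0.11829967051744461))
9.0833
```

```bash
python3 - <<'E'
from h import *
np.set_printoptions(precision=4,suppress=True)
def look(name):
    c,M=cam("wrist");im=snapshot("wrist");cv2.imwrite(f"pics/{name}.png",im)
    for b in block(im,c,M):print(b[:3],arm.read_time())
    return block(im,c,M)[0]
z=.078
C=np.array([.5134,.214]);L=np.radians(116);far=-u(L)
s=C-far*(.06+.011+.02); yaw=L
arm.movep([s[0],s[1],.14],down(yaw)); arm.move_gripper(.5); go(s,z,yaw,.15)
p=approach(s,far,z,yaw,.034); print("contact",(C-p)@far,force(),arm.read_time())
p=p+far*.034; go(p,z,yaw,.05); print(force(),arm.read_tool_pos(),p)
p=p-far*.02; go(p,z,yaw,.15); go(p,.25,yaw,.25); arm.move_gripper(1.0)
b=look("w3")
C=b[0];L=np.radians(b[1]);n=u(L-np.pi/2);far=-u(L);yaw=L+np.pi/2
s=C-n*(.045+.011+.02)
arm.movep([s[0],s[1],.14],down(yaw)); go(s,z,yaw,.15)
p=approach(s,n,z,yaw,.034); print("contact",(C-p)@n,force(),arm.read_time())
p,yaw=rotate(p,yaw,C+.045*far,np.radians(86.8)-L,z,5); print(force(),arm.read_tool_pos(),p)
n=u(yaw+np.pi);p=p-n*.02; go(p,z,yaw,.15); go(p,.25,yaw,.25)
look("w4")
E
```

```text
contact 0.06699999999999998 [-3.3009  3.9142 -0.2409] 13.5083
[-3.2442  6.894  -2.211 ] [0.4973 0.2477 0.0783] [0.4989 0.2437]
(array([0.5301, 0.1936]), np.float32(116.42322), (0.08853575587272644, 0.12320983409881592)) 16.0167
contact 0.051999997263578956 [-7.7956 -4.0394  5.592 ] 19.7167
[-8.2473  1.5054  2.0402] [0.4973 0.2028 0.0779] [0.5007 0.2011]
(array([0.5469, 0.1929]), np.float32(86.73735), (0.1184854581952095, 0.0958126112818718)) 22.35
```

View pics/w4.png

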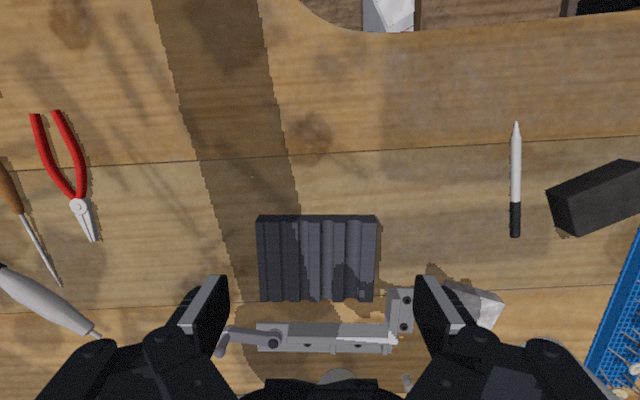

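The block is now square (long axis at 86.7°, target 86.8°), about 45 mm off the fence and 19 mm off the stop. Next I'll push it home.

```bash
python3 - <<'E'
from h import *
np.set_printoptions(precision=4,suppress=True)
z=.078
C=np.array([.549,.193]);yaw=np.pi+TH
s=C-fx_*.075
go(s,.14,yaw,.3); go(s,z,yaw,.15)
p=s+fx_*.050; go(p,z,yaw,.06); print(force(),arm.read_time())
p=approach(p,fx_,z,yaw,.045,thr=22,step=.004,v=.08); print("fence",(p-s)@fx_,force(),arm.read_tool_pos(),p,(O-np.array(arm.read_tool_pos()[:2]))@fx_,arm.read_time())
p=p-fx_*.03; go(p,z,yaw,.2); go(p,.2,yaw,.3)
c,M=cam("wrist");im=snapshot("wrist");cv2.imwrite("pics/w5.png",im)
for b in block(im,c,M):print(b[:3],arm.read_time(),((b[0]-HOME)@fx_,(b[0]-HOME)@fy_))
E
```

```text
[-17.8258   0.0489  12.7122] 24.4167
fence 0.08200000000000003 [-28.2708   0.4309  17.679 ] [0.5422 0.1956 0.0781] [0.556  0.1926] 0.1000160304228023 26.4167
```

View pics/w5.png

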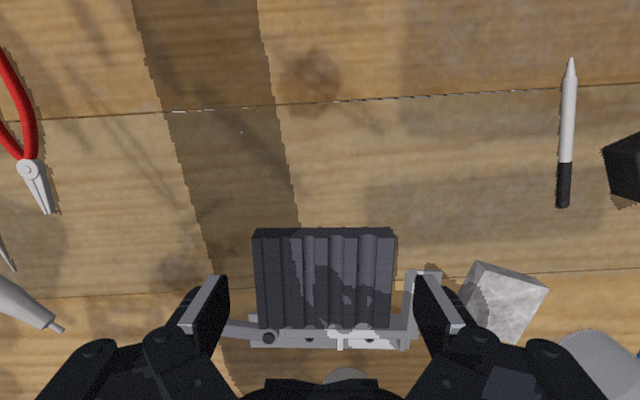

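The block's far edge lies at the fence (row ~328), and its right end (column 396) is a short way from the stop (column ~405). Next I'll push along +y.

```bash
python3 - <<'E'
from h import *
np.set_printoptions(precision=4,suppress=True)
z=.078
yaw=np.pi/2+TH
s=HOME-fy_*(.019+.06+.011+.02)-fx_*.004
arm.movep([s[0],s[1],.15],down(yaw)); arm.move_gripper(.4); go(s,z-.003,yaw,.2)
p=s+fy_*.024; go(p,z-.003,yaw,.08); print(force(),arm.read_time())
p=approach(p,fy_,z-.003,yaw,.05,thr=30,step=.004,v=.08); t=np.array(arm.read_tool_pos()[:2]);print("stop",(p-s)@fy_,force(),(HOME-t)@fy_,arm.read_time())
p=p-fy_*.035; go(p,z,yaw,.2); go(p,.2,yaw,.3)
yaw=np.pi+TH
s=HOME-fx_*.075; arm.movep([s[0],s[1],.2],down(yaw)); arm.move_gripper(.6)
c,M=cam("wrist");im=snapshot("wrist");cv2.imwrite("pics/w6.png",im)
go(s,z,yaw,.2); p=s+fx_*.014; go(p,z,yaw,.1)
p=approach(p,fx_,z,yaw,.03,thr=22,step=.004,v=.08);t=np.array(arm.read_tool_pos()[:2]);print("fence",(p-s)@fx_,force(),(O-t)@fx_,arm.read_time())
p=p-fx_*.04; go(p,z,yaw,.2); go(p,.22,yaw,.3)
c,M=cam("wrist");im=snapshot("wrist");cv2.imwrite("pics/w7.png",im);np.savez("w7.npz",M=M)
print(arm.read_time())
cv2.imwrite("pics/w7c.png",cv2.resize(im[180:400,180:460],None,fx=2.6,fy=2.6,interpolation=cv2.INTER_CUBIC))
E
```

```text
[-0.8422 -2.1846  2.1143] 29.9083
stop 0.06400000000000003 [ -5.6979 -34.0794  22.0848] 0.06882326181754457 32.4083
fence 0.034000000000000016 [-25.5707  -1.3243  16.45  ] 0.0995582605731153 36.975
38.0
```

View pics/w7c.png

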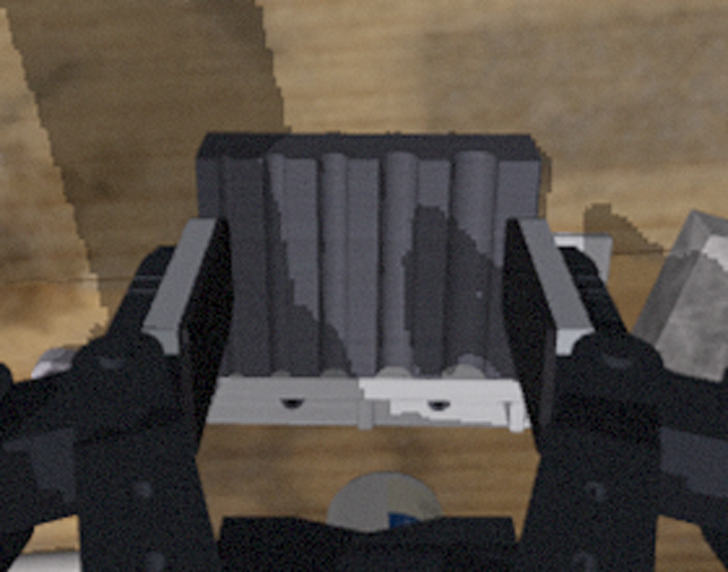

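The block sits home: flat on the fence and against the stop, with the contact distances agreeing on both faces. Next is the dog.

```bash
python3 - <<'E'
from h import *
np.set_printoptions(precision=4,suppress=True)
V=O+.016*fx_-.1285*fy_
def pose(phi,r):
    t=np.sin(phi)*fy_-np.cos(phi)*fx_; d=-np.cos(phi)*fy_-np.sin(phi)*fx_
    return V+.054*d-t*r, np.arctan2(t[1],t[0])
p,y=pose(0,.04); y%=2*np.pi
arm.move_gripper(0.0)
arm.movep([p[0],p[1],.2],down(y)); go(p,.102,y,.25); print(force(),arm.read_time())
p,y=pose(0,.0145); go(p,.102,y,.1); print(force())
for phi in np.linspace(0,1.45,9)[1:]:
    p,y=pose(phi,.0145); go(p,.102,y,.08)
print(force(),p,arm.read_tool_pos(),arm.read_time())
p,y=pose(1.45,.05); go(p,.102,y,.15); go(p,.2,y,.3)
c,M=cam("wrist");np.savez("w8.npz",M=M);im=snapshot("wrist");cv2.imwrite("pics/w8.png",im)
cv2.imwrite("pics/top8.png",snapshot("top"))
print(arm.read_time())
R=M[:3,:3];
for P in (V,pose(1.45,0)[0],pose(1.571,0)[0]):
    x=R.T@(np.r_[P,.047]-M[:3,3]); print(x[:2]/x[2]*[c["fx"],c["fy"]]+[c["cx"],c["cy"]])
E
```

```text
[0.5829 0.4311 0.022 ] 39.9583
[-0.9782 -1.2117 -0.1971]
[ 0.053  -0.9861 -0.2279] [0.6022 0.1195] [0.6022 0.1196 0.102 ] 43.0333
43.9917
[397.9667 155.9131]
[320.375  155.7595]
[320.9649 146.2681]
```

View pics/w8.png

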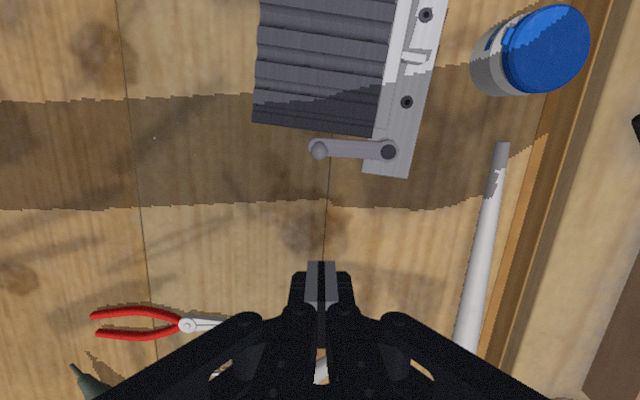

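```bash
python3 - <<'E'
from h import *
np.set_printoptions(precision=4,suppress=True)
c,_=cam("wrist");M=np.load("w8.npz")["M"]
ball=cast([(318.5,149)],.047,c,M)[0];pv=cast([(388,152)],.02,c,M)[0];V=O+.016*fx_-.1285*fy_
e=cast([(252,122),(372,139)],.0275,c,M)
for n,a in(("meas pivot",pv),("model",V)):
    d=ball-a;print(n,a,np.linalg.norm(d),"phi",np.arctan2(-d@fx_,-d@fy_))
d=e[0]-e[1];print("block end dir phi",np.arctan2(-d@fx_,-d@fy_),"end y (fence)",(e-O)@fy_,np.linalg.norm(d))
im=cv2.imread("pics/w8.png");cv2.imwrite("pics/w8c.png",cv2.resize(im[60:190,230:450],None,fx=3.6,fy=3.6,interpolation=cv2.INTER_CUBIC))
E
```

```text
meas pivot [0.6537 0.1363] 0.05413924446983958 phi 1.5563029761837008
model [0.6551 0.1375] 0.05549899521152715 phi 1.533904835296818
block end dir phi 1.5849246250139541 end y (fence) [-0.1197 -0.1209] 0.08923189642275821
```

View pics/w8c.png

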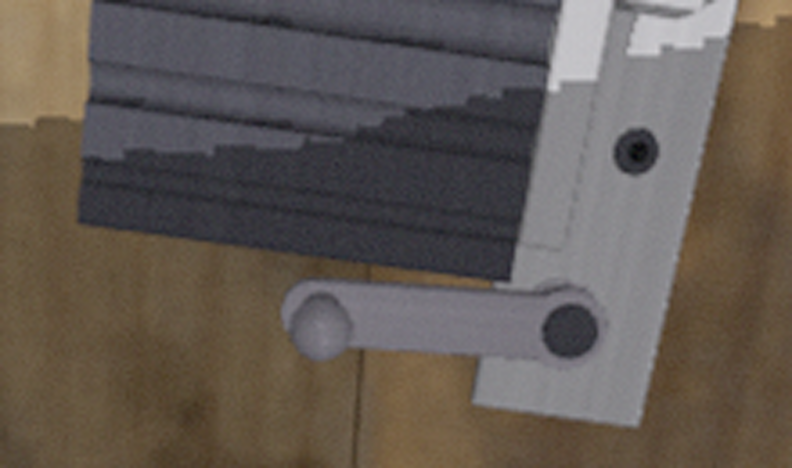

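The crop shows the bar's upper edge from (310,280) to (545,289), while the block's end edge runs from (80,222) to (510,280). The dog is about 5° short, so I'll nudge it on.

```bash
python3 - <<'E'
from h import *
np.set_printoptions(precision=4,suppress=True)
c,_=cam("wrist");M=np.load("w8.npz")["M"];V=O+.016*fx_-.1285*fy_
f=lambda l:np.array(l)/3.6+[230,60]
def ph(l,z):
    e=cast(f(l),z,c,M);d=e[0]-e[1];return np.arctan2(-d@fx_,-d@fy_)
pb=[ph([(310,280),(545,289)],.017),ph([(350,350),(540,358)],.017)];pe=ph([(80,222),(510,280)],.0275)
print(pb,pe); dl=pe-np.mean(pb)-.005; print("delta",dl)
assert .03<dl<.14
def pose(phi,r):
    t=np.sin(phi)*fy_-np.cos(phi)*fx_; d=-np.cos(phi)*fy_-np.sin(phi)*fx_
    return V+.054*d-t*r, np.arctan2(t[1],t[0])
p,y=pose(1.45,.05); go(p,.102,y,.3)
p,y=pose(1.45,.018); go(p,.102,y,.1)
p,y=pose(1.45+dl,.0145); go(p,.102,y,.05); print(force(),p,arm.read_tool_pos())
p,y=pose(1.45+dl,.05); go(p,.102,y,.15); go(p,.2,y,.3)
c,M=cam("wrist");np.savez("w9.npz",M=M);im=snapshot("wrist");cv2.imwrite("pics/w9.png",im)
cv2.imwrite("pics/w9c.png",cv2.resize(im[0:190,225:460],None,fx=3.1,fy=3.1,interpolation=cv2.INTER_CUBIC)); print(arm.read_time())
E
```

```text
[np.float64(1.4854054411436033), np.float64(1.4900169789490836)] 1.5783313317493837
delta 0.08562012170304023
[ 0.8788 -0.3197 -0.0463] [0.6008 0.1241] [0.601  0.1235 0.1022]
46.1583
```

View pics/w9c.png

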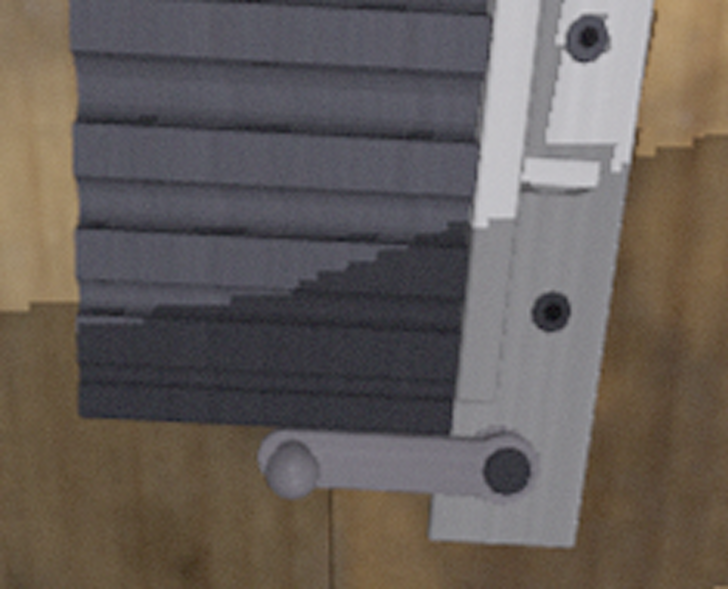

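The dog now lies along the block's end: bar edge (285,431)–(480,437) against block edge (80,415)–(450,434), within about 1°. The block is still flat on the fence and the gripper is clear, so I'm handing in.

```bash
python3 -c "
from station import ticket
print(ticket.finish_job())"
```

```text
the job is handed in; nothing more can be done
None
```

The job is handed in at about 46 s on the robot's clock: the block is home against the fence and the stop, the dog lies along its free end to within about 1°, and I saw no sign that the other tools had moved.

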